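Load, lock and tug-test the plate viewer

TASK

Slide every plate carrier lying on the bench fully home into the slot of its own colour, then slide the lock bar right across. Check that each carrier is held by pulling it by its fin straight out against the bar with about 8 N (more than 5, never over 15) for a full second, in the order yellow, blue, red (skip any that is absent), and last of all shut the amber cover. Leave the other things on the bench where they are.

Things in the scene. Friction and masses are not known exactly. Their poses are not given: they have to be found in the camera images.
- grip_yellow (a point): Centre of the grip fin of the yellow plate carrier (loose, may be absent). x points from the fin towards the end that enters the slot, z up. The upright fin is 12 mm thick in x, 24 mm wide in y and 38 mm tall (19 mm above and below this point), and stands on an 8 mm thick tongue. The carrier's flat underside is 27 mm below this point.
- carrier_yellow: The yellow carrier as a whole, 90 to 140 g; origin on its underside, 76 mm along x from the grip point, axes alike. From this origin along x: slab that enters the slot 0 to 50 mm (60 wide, 8 thick); upright flange -8 to 0 (30 wide, top 24 mm above the underside); flat tongue -82 to -8 (24 wide, 8 thick), the fin on its end.
- mouth_yellow (a point): Mouth of the slot with the yellow bridge: middle of its lower edge, on the viewer's floor. x into the slot, z up. 63 mm wide between guides flared from 13 mm before the mouth, 13 mm high under the bridge (14 mm deep, top at +37 mm). Fully home, the flange touches the bridge: the grip point is at x -76, y 0, z +27 mm. Slots are 80 mm apart, in varying colour order.
- grip_blue (a point): Centre of the grip fin of the blue plate carrier (loose, may be absent). x points from the fin towards the end that enters the slot, z up. The upright fin is 12 mm thick in x, 24 mm wide in y and 38 mm tall (19 mm above and below this point), and stands on an 8 mm thick tongue. The carrier's flat underside is 27 mm below this point.
- carrier_blue: The blue carrier as a whole, 90 to 140 g; origin on its underside, 76 mm along x from the grip point, axes alike. From this origin along x: slab that enters the slot 0 to 50 mm (60 wide, 8 thick); upright flange -8 to 0 (30 wide, top 24 mm above the underside); flat tongue -82 to -8 (24 wide, 8 thick), the fin on its end.
- mouth_blue (a point): Mouth of the slot with the blue bridge: middle of its lower edge, on the viewer's floor. x into the slot, z up. 63 mm wide between guides flared from 13 mm before the mouth, 13 mm high under the bridge (14 mm deep, top at +37 mm). Fully home, the flange touches the bridge: the grip point is at x -76, y 0, z +27 mm. Slots are 80 mm apart, in varying colour order.
- grip_red (a point): Centre of the grip fin of the red plate carrier (loose, may be absent). x points from the fin towards the end that enters the slot, z up. The upright fin is 12 mm thick in x, 24 mm wide in y and 38 mm tall (19 mm above and below this point), and stands on an 8 mm thick tongue. The carrier's flat underside is 27 mm below this point.
- carrier_red: The red carrier as a whole, 90 to 140 g; origin on its underside, 76 mm along x from the grip point, axes alike. From this origin along x: slab that enters the slot 0 to 50 mm (60 wide, 8 thick); upright flange -8 to 0 (30 wide, top 24 mm above the underside); flat tongue -82 to -8 (24 wide, 8 thick), the fin on its end.
- mouth_red (a point): Mouth of the slot with the red bridge: middle of its lower edge, on the viewer's floor. x into the slot, z up. 63 mm wide between guides flared from 13 mm before the mouth, 13 mm high under the bridge (14 mm deep, top at +37 mm). Fully home, the flange touches the bridge: the grip point is at x -76, y 0, z +27 mm. Slots are 80 mm apart, in varying colour order.
- viewer: The white plate viewer (fixed) that holds the slots, lock bar and cover; origin on the bench below the mouth of its middle slot, x into the slots, y along the row of slots. Its flat floor, 6 mm above the bench, is 290 mm wide and reaches 100 mm in front of the mouths and 110 mm behind them; walls up to 46 mm.
- carriage: The sprung lock bar, 10 mm thick, centred 16 mm in front of the mouths; origin on the bench below it. A beam 34 to 42 mm above the bench carries three 30 mm wide teeth reaching down to 20 mm. Pulled to -x it gives 1 mm per 1.2 N, up to 16 mm (this position shows it), and springs back. Shut, the teeth stand 3 mm behind the flanges of carriers fully home.
- lock (a joint): Sideways position of the lock bar, m: 0 open, 0.04 fully across (to the viewer's +y). 1.5 to 2 N moves it; it stays where left. Open, its teeth stand midway between the slots so that flanges pass between them; across, they stand behind the flanges. A carrier that is not fully home blocks it.
- lock_knob (a point): Grip point of the lock bar's upright black knob, 16 mm in diameter, on the bar's -y end; it stands from 42 to 76 mm above the bench, this point at 62 mm. Axes as the viewer: x into the slots, y the way the bar slides shut.
- lid (a joint): Angle of the amber cover, rad: 0 shut (flat over the slots), 1.5 wide open; it stays where it is left (hinge friction 0.22 N m, about 2 N at the tab).
- lid_tab (a point): Middle of the black tab at the cover's free edge (20 x 60 x 8 mm), 112 mm from the hinge line. x of this frame points from the tab to the hinge, z out of the cover's outer face. The cover is 268 mm wide and 6 mm thick, of amber see-through plastic.
- lid_hinge (a point): Middle of the cover's hinge line, at the viewer's back, 104 mm behind the mouths and 49 mm above the bench. Axes as the viewer: x away from the slot mouths, z up; the hinge line runs along y.
- tip_box: Bystander: pipette-tip box, 120 x 85 x 57 mm, white with a yellow insert; origin at the centre of its underside; leave alone.
- reagent: Bystander: small reagent jar, 54 mm diameter, 110 mm tall, blue cap; origin at the centre of its underside; leave alone.
- tube_rack: Bystander: blue tube rack, 100 x 55 x 40 mm; origin at the centre of its underside; leave alone.
- pipette: Bystander: white pipette lying on the bench, 240 mm long, 24 mm thick; origin at the centre of its underside; leave alone.
- timer: Bystander: white bench timer, 60 x 60 x 19 mm; origin at the centre of its underside; leave alone.
- beaker: Bystander: glass beaker, 68 mm diameter, 80 mm tall; origin at the centre of its underside; leave alone.

How it is judged:
By the outcome, as a careful person would: the job done as asked, in the order asked, and still so for the second after the job is handed in, with the robot touching nothing.
Of carrier_yellow, carrier_blue, carrier_red only 2 to 3 are there at a start; the rules pass over those that are not, and their reading is None.
At some moment in a run one of carrier_yellow, carrier_blue, carrier_red may be knocked a few centimetres aside while the robot is not near it.
Once in a run the grip may slacken for a moment while it holds something.
It also fails if it takes over 210 s, if anything falls off the work surface, if the arm or the gripper's body presses on something with over 40 N, if the wrist force passes 120 N, or if a joint passes its speed limit or range.

ROBOT

A 6-joint arm with a two-finger parallel gripper is mounted at the origin on the work surface. World frame = base frame: x ahead of the robot, y to its left, z up, the work surface at z = 0. Lengths are in m, angles in rad, forces in N, time in s.
With the tool pointing down it reaches from about 0.35 to 0.975 m from the base axis. Payload 4.9 kg.
Tool frame: the origin (TCP) lies at the very end of the fingers, on their centre line; the grasp point (between the pads) lies ctrl.grip_point_offset behind it (ctrl.grip_point_offset is the distance from the TCP to the grasp point, in m); z points along the fingers, y is the direction in which the jaws open and shut (so a half turn about z gives the same grasp; the last joint's range is limited). The gripper opens to 85 mm and grips with 20 to 120 N. Pads are 22 mm wide; open, the fingers measure 114 mm over their backs; the gripper's body (76 mm by 85 mm) begins 54 mm behind the grasp point. The pads swing forward as they close: fully open they stand 13 mm farther back than shut.
Start: joints at [1.04, 0.053, 1.613, -0, 1.476, -0.119], TCP at [0.25, 0.573, 0.231] pointing down, gripper open.
Joint ranges: [-3.01, 3.01], [-1.01, 2.22], [0.06, 2.58], [-1.02, 4.17], [0.09, 2.62], [-3.14, 3.14]. Speed limits (rad/s): [2.57, 2.57, 3.14, 3.14, 3.14, 3.14].

INTERFACE

Orientations are given as a rotation vector (axis times angle).
In Python, from station import ctrl gives the robot as it stands. The module is installed in compiled form; this text tells all that it offers.
- The arm moves only by the shell command python3 -m creep 'ROWS' [FORCE]. ROWS is JSON, a list of rows, each a list of 5 numbers: the closure in counts, from 0 (fully open) to 255 (shut), then the shift along the tool's x, y, z in mm, then the turn about the tool's z in rad. A call has 1 to 12 rows; each row is the pose to reach, as a shift and turn from the pose commanded when the call began, along the tool's axes at that moment; what a row does not reach only later rows make up. A row lasts 1/12 s, in which the tool goes at most 41.7 mm and 7.16 degrees, less where a joint would pass 70% of its speed; a pose out of reach is approached as far as the arm can. A call with a gripper value outside its range is refused whole. The fingers move at their own pace and stop on an object; FORCE is the grip in N (left out, the last holds). Time passes only in rows, so rows that repeat a pose let the fingers close. It gives the time, the measured TCP pose, the force and the opening at its end, in the units of the state.
- ctrl.get_obs(): the state, without advancing time (a new reading comes with each control period).
- ctrl.get_image(name): name is "side" or "top" or "wrist"; returns the picture (480x640x3 uint8, red, green, blue); there is no depth.
- ctrl.calibration(name): a dict with "fx", "fy", "cx", "cy" (pixels), "R" (3x3) and "t" (3): a world point X has camera coordinates R X + t. Camera axes: x right, y down, z forward; pixel columns grow to the right and rows downward; lengths in m; the calibration is good to about 2 mm. A picture is of the moment at which its call begins: read the wrist's pose just before it. calibration takes no time and is no camera call; for the wrist camera it gives the pose at the moment of the call.
- ctrl.finish_job(): hands the job in, once; it reports no verdict.
Trained networks look in the newest picture that a camera, given by its name, has taken for a name from the list of things; names that differ only in an ending like _2 or _b are one class to them, and where a whole thing is asked for, a point or a joint stands for the part that bears it (a point fixed in the world has none). Each returns a list of dicts, best first, with "conf" (0 to 1); they miss things now and then, are a little off and sometimes report something else, mostly with a low value. They report only what shows in the picture. A call takes as long as a camera call.
- ctrl.boxes_of(camera, label): "rect" ([left, top, width, height] in pixels, round what is visible of it).
- ctrl.outline_of(camera, label): "mask" (480x640 bool, what is visible of it) and "rect" ([left, top, width, height] in pixels, round what is visible of it).
The state is a dict: "t": time; "q": joint angles; "dq": joint speeds; "effort": joint torques, N m; "tool_pos": TCP position; "tool_rot": TCP orientation; "contact_force": force on the tool from outside, world axes, zero at the start; "wrist_torque": the same for the moment, N m; "opening": finger opening in m.
Only numpy, scipy, OpenCV 4.12 (cv2) and the standard library are available. Lean on these libraries where they do the work, as an engineer would, in place of code of your own. Each camera call takes 0.05 s, during which the arm holds its last target. There are 200 camera calls.

## Working session

There is one attempt and no reset: what is moved stays moved. The work goes in short steps, Python scripts to look and compute and a shell command to move; the robot and the scene stay as the last step left them, time stands still between calls to the robot, and variables do not carry over. Pictures are saved under pics/ and viewed, about 12 in all and at most 16, crops included, and the job is handed in when it is done.

```bash
mkdir -p pics; python3 - <<'E'
from station import ctrl
import cv2
o=ctrl.get_obs(); print(o['tool_pos'],o['tool_rot'],o['opening'],ctrl.grip_point_offset,o['t'])
for n in('side','top'):
    im=ctrl.get_image(n); cv2.imwrite(f'pics/{n}0.png',im[:,:,::-1])
    c=ctrl.calibration(n); print(n,c)
E
```

```text
[0.24982624 0.57221618 0.23007207] [-6.42114914e-01 -3.07460827e+00  3.04281175e-03] 0.08550587869267258 0.0187 0.0
side {'fx': 454.819191097377, 'fy': 454.819191097377, 'cx': 322.92966764290566, 'cy': 243.78995116994207, 'R': array([[ 0.85487328, -0.51854326, -0.01745209],
       [-0.33798201, -0.5310477 , -0.7770177 ],
       [ 0.3936494 ,  0.67015016, -0.62923677]]), 't': array([-0.4792872 ,  0.27581627,  0.87621145])}
top {'fx': 450.4845393959947, 'fy': 450.4845393959947, 'cx': 312.74099025764696, 'cy': 235.0931350231043, 'R': array([[ 0.01458003, -0.99974282, -0.01736974],
       [-0.98213527, -0.01105948, -0.18785102],
       [ 0.18761061,  0.01979831, -0.98204393]]), 't': array([0.02629668, 0.58121169, 1.01656441])}
```

View pics/top0.png

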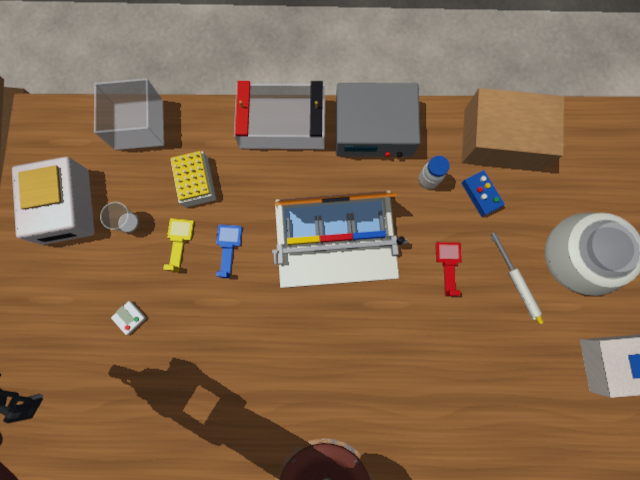

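View pics/side0.png

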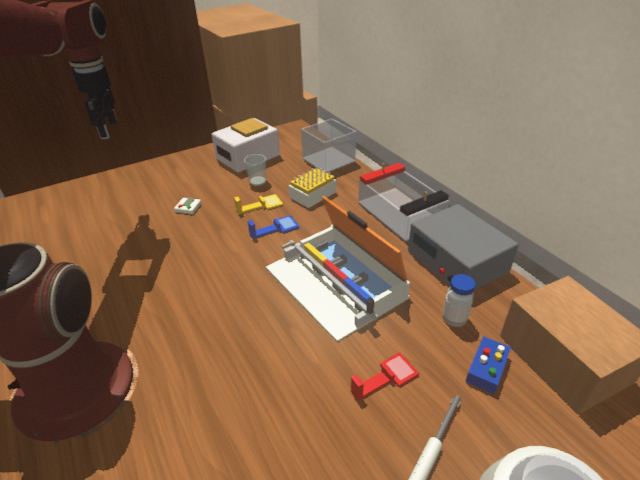

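```bash
cat > h.py <<'E'
import numpy as np, cv2
from station import ctrl
from scipy.spatial.transform import Rotation as Rn
from scipy.optimize import minimize
def proj(c,P):
    p=np.atleast_2d(P)@c['R'].T+c['t']; return np.c_[c['fx']*p[:,0]/p[:,2]+c['cx'],c['fy']*p[:,1]/p[:,2]+c['cy']]
def ray(c,uv,z):
    d=c['R'].T@[(uv[0]-c['cx'])/c['fx'],(uv[1]-c['cy'])/c['fy'],1]; o=-c['R'].T@c['t']; return o+d*(z-o[2])/d[2]
# carrier boxes in carrier frame x0,x1,halfwidth,z0,z1
BX=[(0,.05,.03,0,.008),(-.008,0,.015,0,.024),(-.082,-.008,.012,0,.008),(-.082,-.07,.012,.008,.046)]
def sil(c,x,y,a,z=0.,S=4):
    m=np.zeros((480*S,640*S),np.uint8); R=np.array([[np.cos(a),-np.sin(a)],[np.sin(a),np.cos(a)]])
    for x0,x1,w,z0,z1 in BX:
        P=np.array([[*(R@[X,Y]+[x,y]),Z+z] for X in(x0,x1) for Y in(-w,w) for Z in(z0,z1)])
        h=cv2.convexHull(((proj(c,P)+.5)*S).astype(np.float32)); cv2.fillConvexPoly(m,np.round(h).astype(np.int32),1)
    return m
def colmask(im,col,yel=None):
    h=cv2.cvtColor(im,cv2.COLOR_RGB2HSV); H,S,V=[h[...,i].astype(int) for i in range(3)]
    r={'red':(H<6)|(H>172),'yellow':(H>22)&(H<36),'blue':(H>98)&(H<125)}[col]
    return r&(S>90)&(V>60)
def fit(c,mask,x,y,a,z=0.,S=4):
    M=cv2.resize(mask.astype(np.uint8),None,fx=S,fy=S,interpolation=cv2.INTER_LINEAR)
    def f(p):
        s=sil(c,p[0],p[1],p[2],z,S); return -(s&M).sum()/max(1,(s|M).sum())
    r=None
    for s in(.01,.003):
        p0=r.x if r else np.array([x,y,a])
        r=minimize(f,p0,method='Nelder-Mead',options=dict(initial_simplex=[p0,p0+[s,0,0],p0+[0,s,0],p0+[0,0,s*10]],xatol=1e-4,fatol=1e-4))
    return r.x,-r.fun
def grip(p): return p[0]-.076*np.cos(p[2]),p[1]-.076*np.sin(p[2])
def pose():
    o=ctrl.get_obs(); R=Rn.from_rotvec(o['tool_rot']).as_matrix(); return o,R
def yawy(R): return np.arctan2(R[1,1],R[0,1])
def go(x,y,z,ya=None):
    "shift in tool mm and turn so that TCP at x,y,z and tool y (mod pi) at world angle ya"
    o,R=pose(); d=R.T@(np.array([x,y,z])-o['tool_pos'])*1000; t=0
    if ya is not None: t=-((ya-yawy(R)+np.pi/2)%np.pi-np.pi/2)
    print('shift',d.round(1),'turn',round(t,3),'q6',o['q'][5].round(2),'rows>=',int(np.ceil(max(np.linalg.norm(d)/41,abs(t)/.125))))
E
python3 - <<'E'
from h import *
c=ctrl.calibration('top'); im=ctrl.get_image('top')
for col in('yellow','blue','red'):
    L=ctrl.outline_of('top','carrier_'+col)
    for d in L[:2]:
        u=d['rect'];
        g=ray(c,(u[0]+u[2]/2,u[1]+u[3]/2),.005); print(col,d['conf'],u,g.round(3))
    m=L[0]['mask']; p,s=fit(c,m,g[0] if len(L)<2 else ray(c,(L[0]['rect'][0]+L[0]['rect'][2]/2,L[0]['rect'][1]+L[0]['rect'][3]/2),.005)[0]+.02,ray(c,(L[0]['rect'][0]+L[0]['rect'][2]/2,L[0]['rect'][1]+L[0]['rect'][3]/2),.005)[1],0)
    print('  fit',p.round(4),round(s,3),'grip',np.round(grip(p),4))
a=ray(c,(281,287),.006);b=ray(c,(398,279),.006);print(a,b)
al=np.arctan2(*(a-b)[[1,0]])-np.pi/2; mid=(a+b)/2; print('viewer yaw',al,np.linalg.norm(a-b),'origin',mid[:2]+.1*np.array([np.cos(al),np.sin(al)]))
cv2.imwrite('pics/t1.png',cv2.resize(im[180:300,255:415,::-1],None,fx=5,fy=5,interpolation=cv2.INTER_CUBIC))
E
```

```text
yellow 0.62 [162.5, 218.9, 29.7, 51.7] [0.562 0.372 0.005]
yellow 0.48 [458.1, 173.5, 48.5, 45.2] [ 0.695 -0.391  0.005]
  fit [ 0.5854  0.4691 -0.4   ] -0.0 grip [0.5154 0.4987]
blue 0.93 [215.3, 223.7, 28.2, 55.4] [0.547 0.241 0.005]
blue 0.48 [277.9, 191.6, 119.4, 13.6] [ 0.686 -0.027  0.005]
  fit [0.6035 0.1746 0.2667] -0.0 grip [0.5302 0.1546]
red 0.77 [434.7, 244.5, 26.0, 54.5] [ 0.503 -0.296  0.005]
red 0.61 [219.6, 224.4, 25.7, 53.9] [0.547 0.234 0.005]
  fit [ 0.5263 -0.1995 -0.4   ] -0.0 grip [ 0.4563 -0.1699]
[0.46042993 0.11038596 0.006     ] [ 0.48364289 -0.17460003  0.006     ]
viewer yaw 0.08127357121920165 0.2859298113432151 origin [ 0.57170632 -0.02398862]h.py:24: RuntimeWarning: overflow encountered in scalar negative
  s=sil(c,p[0],p[1],p[2],z,S); return -(s&M).sum()/max(1,(s|M).sum())
```

View pics/t1.png

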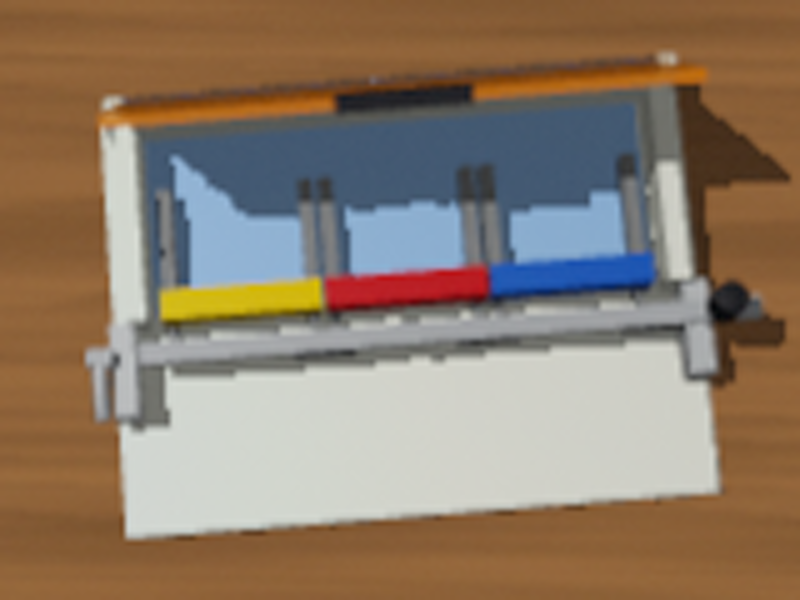

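```bash
sed -i 's/return -(s&M).sum()\//return -float((s\&M).sum())\//' h.py
python3 - <<'E'
from h import *
c=ctrl.calibration('top'); im=ctrl.get_image('top')
for col,g in(('yellow',(.57,.372)),('blue',(.56,.241)),('red',(.52,-.296))):
    m=ctrl.outline_of('top','carrier_'+col)[0]['mask']
    p,s=fit(c,m,*g,0); print(col,p.round(4),round(s,3),'grip',np.round(grip(p),4))
w=ctrl.calibration('wrist'); o,R=pose()
print('cam in tool',R.T@(-w['R'].T@w['t']-o['tool_pos']),'axis in tool',R.T@w['R'].T, w['fx'],'yawy',yawy(R))
go(.48,-.02,.36,-1.49)
E
```

```text
yellow [ 0.577   0.372  -0.0736] 0.901 grip [0.5012 0.3776]
blue [ 0.5635  0.2484 -0.033 ] 0.894 grip [0.4876 0.2509]
red [ 0.526  -0.297   0.0258] 0.867 grip [ 0.45  -0.299]
cam in tool [ 0.06564287 -0.00103165 -0.14412426] axis in tool [[-6.85016219e-04 -9.65108492e-01 -2.61849440e-01]
 [ 9.99999694e-01 -7.59924129e-04  1.84813155e-04]
 [-3.77350453e-04 -2.61849233e-01  9.65108718e-01]] 415.7814280787515 yawy 1.159012859316718
shift [-447.9 -451.2 -128.7] turn -0.493 q6 -0.12 rows>= 16
```

```bash
python3 -m creep '[[0,-28,-28,-9,-0.04],[0,-56,-56,-18,-0.08],[0,-84,-84,-27,-0.12],[0,-112,-112,-36,-0.16],[0,-140,-140,-45,-0.2],[0,-168,-168,-54,-0.24],[0,-196,-196,-63,-0.28],[0,-224,-224,-72,-0.32],[0,-252,-252,-81,-0.36],[0,-280,-280,-90,-0.4],[0,-308,-308,-99,-0.44],[0,-336,-336,-108,-0.49]]'
python3 - <<'E'
from h import *
go(.48,-.02,.36,1.652)
E
```

```text
t: 1.5
tool_pos: [0.4238, 0.1285, 0.3402]
tool_rot: [-0.126, 3.138, 0.0]
contact_force: [0.9, 0.3, 0.5]
opening: 0.0855
shift [ -44.1 -152.6  -19.8] turn -0.001 q6 -1.53 rows>= 4
```

```bash
python3 -m creep '[[0,-11,-38,-5,0],[0,-22,-76,-10,0],[0,-33,-114,-15,0],[0,-44,-152,-20,0],[0,-44,-152,-20,0],[0,-44,-152,-20,0]]'
python3 - <<'E'
from h import *
import pickle
c=ctrl.calibration('wrist'); im=ctrl.get_image('wrist'); pickle.dump((c,im),open('w1.pkl','wb'))
cv2.imwrite('pics/w1.png',im[:,:,::-1])
E
```

```text
t: 2.0
tool_pos: [0.4797, -0.0196, 0.3594]
tool_rot: [0.117, -3.139, -0.0]
contact_force: [-1.0, -0.1, 0.3]
opening: 0.0855
```

View pics/w1.png

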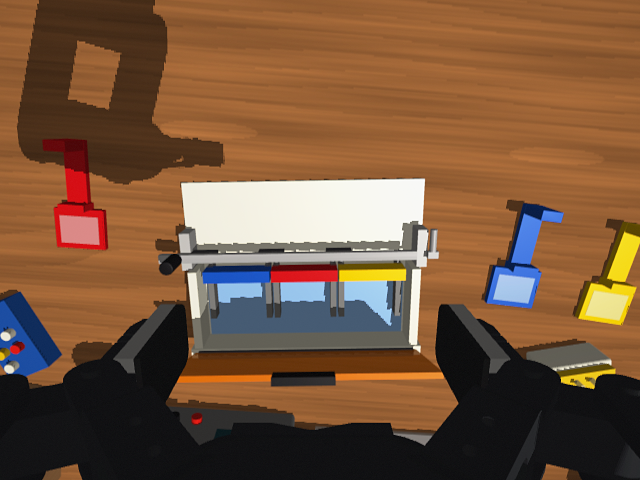

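```bash
python3 - <<'E'
from h import *
import pickle
c,im=pickle.load(open('w1.pkl','rb'))
m={k:colmask(im,k) for k in('blue','red','yellow')}
# column boundaries at rows, lower edges
for k,(a,b) in dict(blue=(195,275),red=(265,345),yellow=(332,412)).items():
    for col in range(a+12,b-10,14):
        r=np.where(m[k][255:295,col])[0]+255; print(k,col,r.min(),r.max())
for r in(270,275,280): print(r,[(k,(np.where(m[k][r,195:415])[0]+195)[[0,-1]]) for k in m])
hs=cv2.cvtColor(im,cv2.COLOR_RGB2HSV); wh=(hs[...,1]<60)&(hs[...,2]>150)
pts=[(x,np.where(wh[160:220,x])[0][0]+160) for x in range(195,415,10)]
print(np.polyfit(*np.array(pts).T,1), pts[0],pts[-1])
for r in(190,200,210,220): print(r,(np.where(wh[r,150:450])[0]+150)[[0,-1]])
E
```

```text
blue 207 267 283
blue 221 266 294
blue 235 266 294
blue 249 266 294
blue 263 265 294
red 277 265 282
red 291 265 281
red 305 265 281
red 319 264 281
red 333 264 281
yellow 344 264 280
yellow 358 264 280
yellow 372 263 280
yellow 386 263 280
yellow 400 263 280
270 [('blue', array([204, 270])), ('red', array([271, 337])), ('yellow', array([338, 405]))]
275 [('blue', array([202, 269])), ('red', array([271, 337])), ('yellow', array([338, 405]))]
280 [('blue', array([203, 269])), ('red', array([271, 337])), ('yellow', array([339, 404]))]
[-1.82382835e-02  1.86062394e+02] (195, np.int64(183)) (405, np.int64(179))
190 [182 423]
200 [183 423]
210 [184 422]
220 [185 422]
```

```bash
python3 - <<'E'
import pickle,cv2
c,im=pickle.load(open('w1.pkl','rb'))
cv2.imwrite('pics/w1c.png',cv2.resize(im[215:315,150:310,::-1],None,fx=5,fy=5,interpolation=cv2.INTER_NEAREST))
E
```

```text
(no output)
```

View pics/w1c.png

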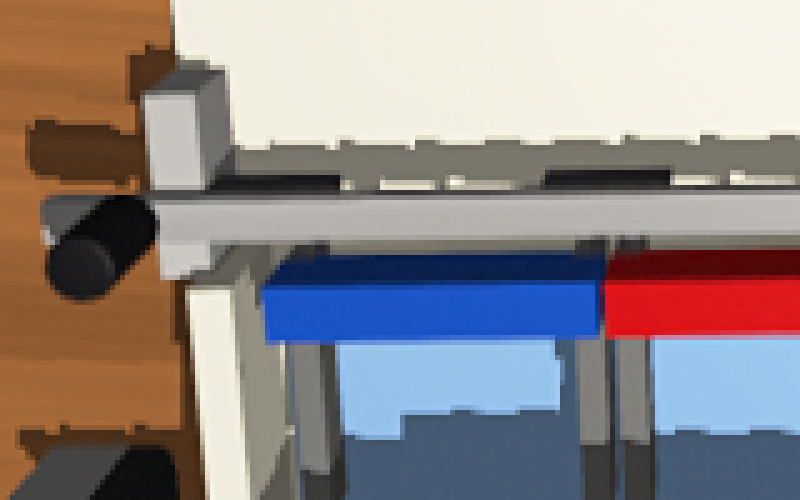

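```bash
python3 - <<'E'
from h import *
import pickle
from scipy.optimize import least_squares
c,im=pickle.load(open('w1.pkl','rb'))
L=np.array([[.014,-.04,.043],[.014,.04,.043],[0,0,.043],[-.1,-.145,.006],[-.1,.145,.006]])
U=np.array([[270.2,282.0],[337.9,280.8],[304,270.2],[181,182.3],[424,177.8]])
def W(p):
    a=p[2]; return np.c_[p[0]+L[:,0]*np.cos(a)-L[:,1]*np.sin(a),p[1]+L[:,0]*np.sin(a)+L[:,1]*np.cos(a),L[:,2]+(p[3] if len(p)>3 else 0)]
for p0 in([.57,-.02,.08],):
    r=least_squares(lambda p:(proj(c,W(p))-U).ravel(),p0); print(r.x,(proj(c,W(r.x))-U).round(1).tolist())
p=r.x
for col,g in(('yellow',(.577,.372,-.1)),('blue',(.5635,.2484,-.05)),('red',(.526,-.297,.03))):
    for d in ctrl.outline_of('wrist','carrier_'+col)[:1]:
        q,s=fit(c,d['mask'],*g); print(col,d['conf'],d['rect'],q.round(4),round(s,3),'grip',np.round(grip(q),4))
E
```

```text
[ 0.5738711  -0.02267687  0.09215379] [[-0.0, -0.2], [0.1, -0.2], [-0.2, -0.2], [0.0, 0.3], [0.1, 0.3]]
yellow 0.81 [573.7, 221.4, 66.0, 105.3] [ 0.5799  0.3709 -0.0965] 0.961 grip [0.5043 0.3782]
blue 0.69 [485.1, 203.0, 80.5, 106.5] [ 0.5659  0.2462 -0.0555] 0.951 grip [0.49   0.2504]
red 0.56 [45.1, 138.5, 65.3, 113.7] [ 0.5282 -0.3012 -0.0012] 0.964 grip [ 0.4522 -0.3011]
```

```bash
python3 - <<'E'
from h import *
go(.4522,-.3011,.11,-.001)
E
```

```text
shift [  49.4 -281.4  249.1] turn -1.49 q6 -1.84 rows>= 12
```

```bash
python3 -m creep '[[110,4,-24,10,0.12],[110,8,-48,20,0.24],[110,12,-72,30,0.36],[110,16,-96,40,0.48],[110,20,-120,50,0.6],[110,24,-144,60,0.72],[110,28,-168,70,0.84],[110,32,-192,90,0.96],[110,36,-216,110,1.08],[110,41,-240,130,1.2],[110,45,-264,150,1.32],[110,49,-281,170,1.44]]'
python3 - <<'E'
from h import *
go(.4522,-.3011,.12,-.001)
E
```

```text
t: 3.2
tool_pos: [0.4527, -0.3021, 0.1886]
tool_rot: [1.982, 2.436, -0.0]
contact_force: [-0.9, 0.1, -1.1]
opening: 0.0486
shift [ 1.1 -0.3 68.6] turn 0.206 q6 -0.93 rows>= 2
```

```bash
python3 -m creep '[[110,1,0,30,0.1],[110,1,0,60,0.2],[110,1,0,68,0.206],[110,1,0,68,0.206]]'
python3 - <<'E'
from h import *
c=ctrl.calibration('wrist'); im=ctrl.get_image('wrist')
cv2.imwrite('pics/w2.png',im[:,:,::-1])
for d in ctrl.outline_of('wrist','carrier_red')[:1]:
    q,s=fit(c,d['mask'],.528,-.301,0); print(d['conf'],d['rect'],q.round(4),round(s,3),'grip',np.round(grip(q),4))
g=grip(q); go(g[0],g[1],.0125,q[2])
E
```

```text
t: 3.53
tool_pos: [0.4509, -0.2981, 0.1181]
tool_rot: [-2.209, -2.225, 0.001]
contact_force: [-0.7, 0.5, 1.5]
opening: 0.0483
0.67 [307.1, 191.0, 214.1, 97.5] [ 5.277e-01 -3.006e-01  3.000e-04] 0.974 grip [ 0.4517 -0.3006]
shift [ -0.2  -1.5 110.1] turn 0.006 q6 -0.73 rows>= 3
```

View pics/w2.png

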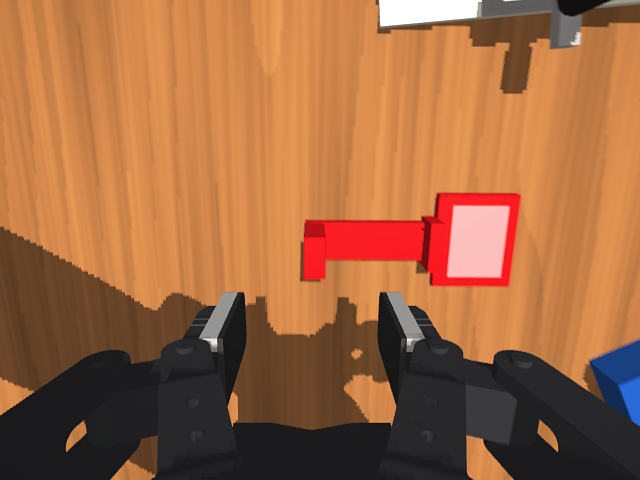

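```bash
python3 -m creep '[[110,0,-1,35,0.006],[110,0,-1,70,0.006],[110,0,-1,95,0.006],[110,0,-1,107,0.006],[110,0,-1,107,0.006],[255,0,-1,107,0.006],[255,0,-1,107,0.006],[255,0,-1,107,0.006],[255,0,-1,107,0.006],[255,0,-1,107,0.006],[255,0,-1,107,0.006],[255,0,-1,107,0.006]]' 60
python3 - <<'E'
from h import *
a=.0922; V=np.array([.5739,-.0227]); Rv=np.array([[np.cos(a),-np.sin(a)],[np.sin(a),np.cos(a)]])
o,R=pose(); print(o['tool_pos'],yawy(R),o['opening'])
w=V+Rv@[-.076-.075,0]; print('pre',w); go(w[0],w[1],.035,a)
E
```

```text
t: 4.63
tool_pos: [0.453, -0.3023, 0.0172]
tool_rot: [2.221, 2.215, 0.0]
contact_force: [-1.0, -0.0, 6.6]
opening: 0.011
[ 0.4529529  -0.30232624  0.01724275] -0.0028222404659663447 0.010967713460938175
pre [ 0.42354136 -0.03660248]
shift [265.6 -30.1 -18.7] turn -0.095 q6 -0.72 rows>= 7
```

```bash
python3 -m creep '[[255,0,-10,-22,0],[255,0,-38,-24,0],[255,10,-68,-24,0],[255,45,-68,-24,0],[255,82,-68,-24,-0.03],[255,120,-68,-24,-0.06],[255,158,-68,-24,-0.095],[255,195,-68,-24,-0.095],[255,230,-68,-24,-0.095],[255,262,-68,-24,-0.095],[255,262,-68,-24,-0.095],[255,262,-68,-24,-0.095]]'
python3 - <<'E'
from h import *
c=ctrl.calibration('wrist'); im=ctrl.get_image('wrist')
cv2.imwrite('pics/w3.png',im[:,:,::-1])
a=.0922; V=np.array([.5739,-.0227]); Rv=np.array([[np.cos(a),-np.sin(a)],[np.sin(a),np.cos(a)]])
o,R=pose(); print(o['tool_pos'],yawy(R),o['opening'],Rv.T@(o['tool_pos'][:2]-V))
d=ctrl.outline_of('wrist','carrier_red')[0]; 
for z in(.018,.024,.03):
    q,s=fit(c,d['mask'],*(o['tool_pos'][:2]+Rv@[.076,0]),a,z=z); print(z,q.round(4),round(s,3),'grip',np.round(grip(q),4))
w=V+Rv@[-.12,0]; go(w[0],w[1],.027,a)
E
```

```text
t: 5.63
tool_pos: [0.3841, -0.0373, 0.0388]
tool_rot: [2.111, 2.324, 0.001]
contact_force: [0.3, -0.0, -0.0]
opening: 0.0107
[ 0.38432467 -0.03833189  0.03884749] 0.09386624509471064 0.01092419888332347 [-0.19020935  0.0018886 ]
0.018 [ 0.4608 -0.0296  0.0968] 0.912 grip [ 0.3851 -0.037 ]
0.024 [ 0.459  -0.0276  0.0914] 0.939 grip [ 0.3834 -0.0345]
0.03 [ 0.4584 -0.026   0.073 ] 0.874 grip [ 0.3826 -0.0316]
shift [-1.2 70.2 11.9] turn -0.0 q6 -0.39 rows>= 2
```

View pics/w3.png

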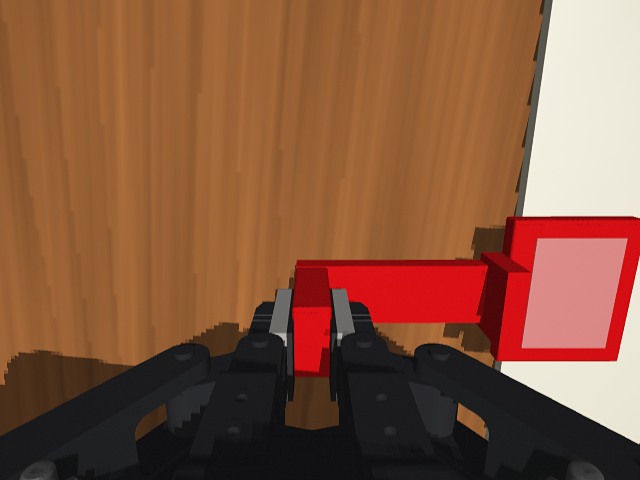

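```bash
cat >> h.py <<'E'
A=.0922; V=np.array([.5739,-.0227]); Rv=np.array([[np.cos(A),-np.sin(A)],[np.sin(A),np.cos(A)]])
def loc():
    o,R=pose(); l=Rv.T@(o['tool_pos'][:2]-V)*1000; f=Rv.T@o['contact_force'][:2]
    print('local mm',l.round(1),'z',(o['tool_pos'][2]*1000).round(1),'yaw err',round(yawy(R)-A,4),'F',f.round(1),o['contact_force'][2].round(1),'open',(o['opening']*1000).round(1),'t',o['t'])
E
python3 -m creep '[[255,-2,10,3,0],[255,-3,30,8,0],[255,-3,50,13,0],[255,-3,65,13,0],[255,-3,65,13,0],[255,-3,65,13,0]]'; python3 -c "from h import *;loc()"
```

```text
t: 6.23
tool_pos: [0.4493, -0.0368, 0.0254]
tool_rot: [-2.119, -2.319, 0.001]
contact_force: [-0.6, -0.7, -1.1]
opening: 0.0108Traceback (most recent call last):
  File "<string>", line 1, in <module>
    from h import *;loc()
                    ~~~^^
  File "h.py", line 42, in loc
    print('local mm',l.round(1),'z',(o['tool_pos'][2]*1000).round(1),'yaw err',round(yawy(R)-A,4),'F',f.round(1),o['contact_force'][2].round(1),'open',(o['opening']*1000).round(1),'t',o['t'])
                                                                                                                                                       ^^^^^^^^^^^^^^^^^^^^^^^^^
AttributeError: 'float' object has no attribute 'round'
```

```bash
sed -i "s/(o\['opening'\]\*1000).round(1)/round(o['opening']*1000,1)/" h.py
python3 -m creep '[[255,1,12,0,0],[255,1,22,0,0],[255,1,32,0,0],[255,1,38,0,0],[255,1,38,0,0],[255,1,38,0,0]]'; python3 -c "from h import *;loc()"
```

```text
t: 6.73
tool_pos: [0.4869, -0.0315, 0.0255]
tool_rot: [2.117, 2.32, -0.0]
contact_force: [0.9, -1.4, -0.7]
opening: 0.0107
local mm [-87.5  -0.8] z 25.5 yaw err -0.0007 F [ 0.8 -1.5] -0.7 open 10.7 t 6.7333
```

```bash
python3 -m creep '[[255,0,4,2,0],[255,0,8,2,0],[255,0,10,2,0],[255,0,11,2,0],[255,0,12,2,0],[255,0,12,2,0],[255,0,12,2,0]]'; python3 -c "from h import *;loc()"
```

```text
t: 7.32
tool_pos: [0.4983, -0.0304, 0.0233]
tool_rot: [-2.117, -2.321, 0.002]
contact_force: [-4.2, -4.8, 3.3]
opening: 0.0111
local mm [-76.   -0.7] z 23.3 yaw err -0.0001 F [-4.7 -4.4] 3.3 open 11.1 t 7.3167
```

```bash
python3 -m creep '[[255,-1,0.5,0,0],[255,-1,1,0,0],[255,-1,1.5,0,0],[255,-1,1.5,0,0]]'; python3 -c "from h import *;loc()"
```

```text
t: 7.65
tool_pos: [0.4982, -0.0306, 0.0233]
tool_rot: [-2.113, -2.318, 0.005]
contact_force: [-10.9, -0.8, 10.3]
opening: 0.0108
local mm [-76.1  -0.9] z 23.3 yaw err 0.0003 F [-11.    0.2] 10.3 open 10.8 t 7.65
```

```bash
python3 -m creep '[[255,0,-1.5,0,0],[110,0,-1.5,0,0],[110,0,-1.5,0,0],[110,0,-1.5,0,0],[110,0,-1.5,-10,0],[110,0,-1.5,-40,0],[110,0,-1.5,-80,0],[110,0,-1.5,-100,0],[110,0,-1.5,-100,0]]'; python3 - <<'E'
from h import *
loc(); go(.49,.2504,.12,-.0555)
E
```

```text
t: 8.4
tool_pos: [0.503, -0.0317, 0.1306]
tool_rot: [2.11, 2.314, 0.01]
contact_force: [0.5, -0.0, 0.3]
opening: 0.0483
local mm [-71.4  -2.4] z 130.6 yaw err 0.0001 F [ 0.5 -0.1] 0.3 open 48.3 t 8.4
shift [282.1  12.9   9.8] turn 0.148 q6 -0.3 rows>= 7
```

```bash
python3 -m creep '[[110,40,2,2,0.02],[110,80,4,4,0.04],[110,120,6,6,0.06],[110,160,8,8,0.08],[110,200,10,10,0.1],[110,240,12,10,0.12],[110,275,13,10,0.148],[110,282,13,10,0.148],[110,282,13,10,0.148]]'
python3 - <<'E'
from h import *
c=ctrl.calibration('wrist'); im=ctrl.get_image('wrist')
for d in ctrl.outline_of('wrist','carrier_blue')[:1]:
    q,s=fit(c,d['mask'],.566,.246,-.055); print(d['conf'],d['rect'],q.round(4),round(s,3),'grip',np.round(grip(q),4))
g=grip(q); go(g[0],g[1],.0155,q[2])
E
```

```text
t: 9.15
tool_pos: [0.485, 0.253, 0.113]
tool_rot: [-2.278, -2.163, 0.001]
contact_force: [0.4, -0.3, -0.4]
opening: 0.0485
0.62 [323.3, 1.3, 246.1, 84.8] [ 0.566  0.246 -0.055] 0.0 grip [0.4901 0.2502]
shift [-0.1  4.7 97.4] turn -0.0 q6 0.4 rows>= 3
```

```bash
python3 - <<'E'
from h import *
im=ctrl.get_image('wrist'); t=ctrl.get_image('top')
c=np.vstack([im,cv2.resize(t[150:330,80:520],(640,262))])[:,:,::-1]
cv2.imwrite('pics/w4.png',cv2.resize(c,None,fx=.8,fy=.8))
E
```

```text
(no output)
```

View pics/w4.png

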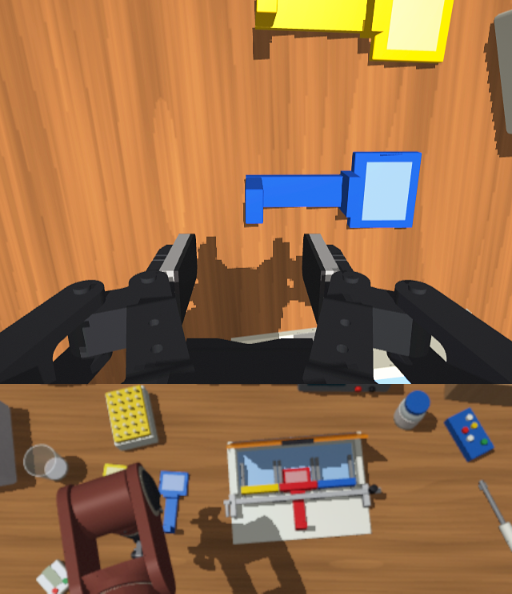

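```bash
cat >> h.py <<'E'
def cfit(col,x,y,a,z=0.):
    c=ctrl.calibration('wrist'); im=ctrl.get_image('wrist'); m=colmask(im,col).astype(np.uint8)
    near=cv2.dilate(cv2.resize(sil(c,x,y,a,z),(640,480),interpolation=cv2.INTER_AREA),np.ones((41,41)))
    m*=near; ct,_=cv2.findContours(m,cv2.RETR_EXTERNAL,cv2.CHAIN_APPROX_NONE)
    k=max(ct,key=cv2.contourArea); f=np.zeros_like(m); cv2.drawContours(f,[k],-1,1,-1)
    q,s=fit(c,f,x,y,a,z); print(q.round(4),round(s,3),'grip',np.round(grip(q),4)); return q
E
python3 - <<'E'
from h import *
q=cfit('blue',.566,.246,-.055); g=grip(q); go(g[0],g[1],.0155,q[2])
E
```

```text
[ 0.5646  0.2449 -0.0544] 0.982 grip [0.4887 0.249 ]
shift [-0.4  2.8 97.6] turn -0.003 q6 0.4 rows>= 3
```

```bash
python3 -m creep '[[110,0,3,35,0],[110,0,3,70,0],[110,0,3,90,0],[110,0,3,97,0],[110,0,3,97,0],[255,0,3,97,0],[255,0,3,97,0],[255,0,3,97,0],[255,0,3,97,0],[255,0,3,97,0],[255,0,3,97,0]]' 60
python3 - <<'E'
from h import *
loc(); w=V+Rv@[-.19,-.08]; print(w, ctrl.get_obs()['tool_pos']); go(w[0],w[1],.042,A)
E
```

```text
t: 10.32
tool_pos: [0.4906, 0.2515, 0.0187]
tool_rot: [2.281, 2.157, 0.005]
contact_force: [-0.7, -0.9, 6.8]
opening: 0.0109
local mm [-57.7 280.7] z 18.7 yaw err -0.148 F [-0.8 -0.9] 6.8 open 10.9 t 10.3167
[ 0.39207256 -0.1198534 ] [0.49059937 0.25145171 0.01872885]
shift [-376.2  -77.6  -24. ] turn -0.148 q6 0.39 rows>= 10
```

```bash
python3 -m creep '[[255,0,-10,-30,0],[255,0,-40,-50,0],[255,-20,-70,-64,0],[255,-60,-88,-66,-0.03],[255,-100,-88,-66,-0.06],[255,-140,-88,-66,-0.1],[255,-180,-88,-66,-0.13],[255,-220,-88,-66,-0.148],[255,-260,-88,-66,-0.148],[255,-300,-88,-66,-0.148],[255,-340,-88,-66,-0.148],[255,-376,-88,-66,-0.148]]'
python3 - <<'E'
from h import *
loc(); o,R=pose(); l=o['tool_pos'][:2]+Rv@[.076,0]
q=cfit('blue',l[0],l[1],A,z=o['tool_pos'][2]-.0187); print('carrier local',Rv.T@(np.array(grip(q))-V),q[2]-A)
E
```

```text
t: 11.32
tool_pos: [0.3794, -0.1218, 0.0828]
tool_rot: [2.116, 2.319, 0.0]
contact_force: [1.1, -0.4, -0.6]
opening: 0.0108
local mm [-202.8  -80.8] z 82.8 yaw err -0.0008 F [ 1.1 -0.5] -0.6 open 10.8 t 11.3167
[ 0.4556 -0.1175  0.0928] 0.941 grip [ 0.3799 -0.1246]
carrier local [-0.20254477 -0.08357748] 0.0005536350039468257
```

```bash
python3 -m creep '[[255,2.6,0,25,0],[255,2.6,0,45,0],[255,2.6,0,55,0],[255,2.6,10,56,0],[255,2.6,30,56,0],[255,2.6,55,56,0],[255,2.6,75,56,0],[255,2.6,78,56,0],[255,2.6,78,56,0],[255,2.6,78,56,0]]'; python3 -c "from h import *;loc()"
```

```text
t: 12.2
tool_pos: [0.4577, -0.11, 0.0267]
tool_rot: [2.116, 2.32, 0.001]
contact_force: [2.4, -1.5, -0.7]
opening: 0.0111
local mm [-123.8  -76.2] z 26.7 yaw err -0.0002 F [ 2.2 -1.7] -0.7 open 11.1 t 12.2
```

```bash
python3 -m creep '[[255,-1.5,10,0,0],[255,-1.5,20,0,0],[255,-1.5,30,0,0],[255,-1.5,37,0,0],[255,-1.5,37,0,0],[255,-1.5,37,0,0]]'; python3 -c "from h import *;loc()"
```

```text
t: 12.7
tool_pos: [0.4944, -0.1077, 0.0262]
tool_rot: [-2.116, -2.321, 0.0]
contact_force: [0.6, -0.8, -1.3]
opening: 0.0108
local mm [-87.  -77.3] z 26.2 yaw err 0.0004 F [ 0.5 -0.8] -1.3 open 10.8 t 12.7
```

```bash
python3 -m creep '[[255,-0.5,4,1.5,0],[255,-0.5,8,1.5,0],[255,-0.5,10,1.5,0],[255,-0.5,11,1.5,0],[255,-0.5,12,1.5,0],[255,-0.5,12.5,1.5,0],[255,-0.5,12.5,1.5,0]]'; python3 -c "from h import *;loc()"
```

```text
t: 13.28
tool_pos: [0.5052, -0.1075, 0.0247]
tool_rot: [-2.115, -2.319, 0.005]
contact_force: [-8.5, -1.2, 6.5]
opening: 0.011
local mm [-76.2 -78.1] z 24.7 yaw err -0.0001 F [-8.5 -0.4] 6.5 open 11.0 t 13.2833
```

```bash
python3 -m creep '[[255,0,-1,0,0],[110,0,-1,0,0],[110,0,-1,0,0],[110,0,-1,0,0],[110,0,-1,-10,0],[110,0,-1,-40,0],[110,0,-1,-80,0],[110,0,-1,-100,0],[110,0,-1,-100,0]]'; python3 - <<'E'
from h import *
loc(); go(.5043,.3782,.125,-.0965)
E
```

```text
t: 14.03
tool_pos: [0.5099, -0.1088, 0.1323]
tool_rot: [2.109, 2.313, 0.007]
contact_force: [0.5, -0.9, 0.6]
opening: 0.0485
local mm [-71.6 -79.8] z 132.3 yaw err 0.0 F [ 0.4 -1. ] 0.6 open 48.5 t 14.0333
shift [485.5  39.1   5.2] turn 0.189 q6 -0.45 rows>= 12
```

```bash
python3 -m creep '[[110,41,3,1,0.02],[110,82,6,2,0.04],[110,123,9,3,0.06],[110,164,12,4,0.08],[110,205,15,5,0.1],[110,246,18,5,0.12],[110,287,21,5,0.14],[110,328,25,5,0.16],[110,369,29,5,0.189],[110,410,33,5,0.189],[110,451,36,5,0.189],[110,485,39,5,0.189]]'
python3 -m creep '[[110,0,0,0,0],[110,0,0,0,0]]' >/dev/null
python3 - <<'E'
from h import *
loc(); q=cfit('yellow',.58,.371,-.0965); g=grip(q); go(g[0],g[1],.0165,q[2])
E
```

```text
t: 15.03
tool_pos: [0.4992, 0.3819, 0.1195]
tool_rot: [-2.325, -2.112, 0.0]
contact_force: [0.2, -0.2, 0.5]
opening: 0.0486
local mm [-37.  408.5] z 119.3 yaw err -0.1861 F [-1.1 -1.2] -0.1 open 48.6 t 15.2
[ 0.5784  0.3688 -0.0922] 0.979 grip [0.5027 0.3758]
shift [ -3.1   3.6 102.7] turn -0.004 q6 0.63 rows>= 3
```

```bash
python3 -m creep '[[110,-4,3,35,0],[110,-4,3,70,0],[110,-4,3,90,0],[110,-4,3,101,0],[110,-4,3,101,0],[255,-4,3,101,0],[255,-4,3,101,0],[255,-4,3,101,0],[255,-4,3,101,0],[255,-4,3,101,0],[255,-4,3,101,0]]' 60
python3 - <<'E'
from h import *
loc(); w=V+Rv@[-.20,.08]; o=ctrl.get_obs(); print('offset in local',Rv.T@(np.array([.5027,.3758])-o['tool_pos'][:2])); go(w[0],w[1],.042,A)
E
```

```text
t: 16.17
tool_pos: [0.5044, 0.3758, 0.0215]
tool_rot: [2.326, 2.111, 0.006]
contact_force: [-1.5, -0.5, 6.2]
opening: 0.011
local mm [-32.5 403.2] z 21.5 yaw err -0.1891 F [-1.6 -0.4] 6.2 open 11.0 t 16.1667
offset in local [-0.00169774  0.00017342]
shift [-348.9 -103.7  -21.6] turn -0.189 q6 0.62 rows>= 9
```

```bash
python3 -m creep '[[255,0,-10,-22,0],[255,0,-45,-24,0],[255,0,-80,-24,0],[255,-20,-112,-24,-0.03],[255,-60,-112,-24,-0.06],[255,-100,-112,-24,-0.1],[255,-140,-112,-24,-0.14],[255,-181,-112,-24,-0.189],[255,-222,-112,-24,-0.189],[255,-263,-112,-24,-0.189],[255,-304,-112,-24,-0.189],[255,-345,-110,-24,-0.189]]'
python3 -m creep '[[255,0,0,0,0],[255,0,0,0,0]]' >/dev/null
python3 - <<'E'
from h import *
loc(); o,R=pose(); l=o['tool_pos'][:2]+Rv@[.076,0]
q=cfit('yellow',l[0],l[1],A,z=o['tool_pos'][2]-.0215); print('carrier local',Rv.T@(np.array(grip(q))-V),q[2]-A)
E
```

```text
t: 17.17
tool_pos: [0.359, 0.0407, 0.0429]
tool_rot: [2.115, 2.322, 0.001]
contact_force: [1.9, -0.8, -0.7]
opening: 0.0109
local mm [-207.2   82.2] z 43.2 yaw err -0.0065 F [-0.4  0.5] -0.6 open 11.0 t 17.3333
[0.4361 0.047  0.0888] 0.948 grip [0.3604 0.0402]
carrier local [-0.20684143  0.08233599] -0.0033786559090723256
```

```bash
python3 -m creep '[[255,-3,10,5,-0.004],[255,-3,25,12,-0.004],[255,-3,45,13.5,-0.004],[255,-3,65,13.5,-0.004],[255,-3,80,13.5,-0.004],[255,-3,83,13.5,-0.004],[255,-3,83,13.5,-0.004],[255,-3,83,13.5,-0.004]]'; python3 -c "from h import *;loc()"
```

```text
t: 18.05
tool_pos: [0.4432, 0.0476, 0.0289]
tool_rot: [2.108, 2.327, -0.004]
contact_force: [2.5, -6.0, -3.1]
opening: 0.0109
local mm [-123.7   82.1] z 28.9 yaw err 0.0063 F [ 1.9 -6.2] -3.1 open 10.9 t 18.05
```

```bash
python3 -m creep '[[255,-1.5,-2,0,0.003],[255,-3,-2,0,0.006],[255,-3,0,0,0.006],[255,-3,0,0,0.006]]'; python3 -c "from h import *;loc()"
```

```text
t: 18.38
tool_pos: [0.4431, 0.0451, 0.0292]
tool_rot: [-2.116, -2.321, -0.0]
contact_force: [1.0, -0.1, -0.4]
opening: 0.0111
local mm [-124.    79.6] z 29.2 yaw err 0.0002 F [ 0.9 -0.2] -0.4 open 11.1 t 18.3833
```

```bash
python3 -m creep '[[255,0,10,0,0],[255,0,20,0,0],[255,0,30,0,0],[255,0,37,0,0],[255,0,37,0,0],[255,0,37,0,0]]'; python3 -c "from h import *;loc()"
```

```text
t: 18.88
tool_pos: [0.4798, 0.0475, 0.0292]
tool_rot: [-2.118, -2.32, 0.0]
contact_force: [-0.4, 1.1, -0.8]
opening: 0.0109
local mm [-87.2  78.6] z 29.2 yaw err -0.0014 F [-0.3  1.2] -0.8 open 10.9 t 18.8833
```

```bash
python3 -m creep '[[255,0.5,4,1.5,0],[255,0.5,8,1.5,0],[255,0.5,10,1.5,0],[255,0.5,11,1.5,0],[255,0.5,12,1.5,0],[255,0.5,13,1.5,0],[255,0.5,13,1.5,0]]'; python3 -c "from h import *;loc()"
```

```text
t: 19.47
tool_pos: [0.491, 0.0486, 0.0275]
tool_rot: [-2.117, -2.317, 0.006]
contact_force: [-8.5, -1.6, 5.0]
opening: 0.011
local mm [-76.   78.7] z 27.5 yaw err -0.0021 F [-8.6 -0.8] 5.0 open 11.0 t 19.4667
```

```bash
python3 -m creep '[[255,0,-1,0,0],[110,0,-1,0,0],[110,0,-1,0,0],[110,0,-1,0,0],[110,0,-1,-10,0],[110,0,-1,-40,0],[110,0,-1,-80,0],[110,0,-1,-100,0],[110,0,-1,-100,0]]'; python3 - <<'E'
from h import *
import pickle
c,_=pickle.load(open('w1.pkl','rb')); k=ray(c,(165.5,268.1),.076); print('knob local',Rv.T@(k[:2]-V))
loc(); k=V+Rv@[-.016,(Rv.T@(k[:2]-V))[1]]; go(k[0],k[1],.14,A)
E
```

```text
t: 20.22
tool_pos: [0.4961, 0.0485, 0.1353]
tool_rot: [2.113, 2.312, 0.013]
contact_force: [1.1, -0.3, 0.2]
opening: 0.0485
knob local [-0.01640081 -0.14904577]
local mm [-70.9  78.1] z 135.3 yaw err -0.0021 F [ 1.  -0.4] 0.2 open 48.5 t 20.2167
shift [-227.    55.4   -3.7] turn -0.002 q6 -0.14 rows>= 6
```

```bash
python3 -m creep '[[110,-40,10,-4,0],[110,-80,20,-4,0],[110,-120,30,-4,0],[110,-160,40,-4,0],[110,-200,50,-4,0],[110,-227,55.5,-4,0],[110,-227,55.5,-4,0],[110,-227,55.5,-4,0]]'; python3 - <<'E'
from h import *
loc(); im=ctrl.get_image('wrist'); cv2.imwrite('pics/w5.png',im[:,:,::-1]); c=ctrl.calibration('wrist')
w=V+Rv@[-.016,-.149]; print(proj(c,[[*w,.076]]))
go(*w,.054,A)
E
```

```text
t: 20.88
tool_pos: [0.5673, -0.1736, 0.1315]
tool_rot: [-2.122, -2.316, -0.0]
contact_force: [-0.4, 0.3, -0.2]
opening: 0.0486
local mm [ -20.4 -149.6] z 131.5 yaw err -0.0047 F [-0.4  0.3] -0.2 open 48.6 t 20.8833
[[320.94269647 263.52741784]]
shift [-0.8  4.7 77.3] turn -0.003 q6 -0.51 rows>= 2
```

View pics/w5.png

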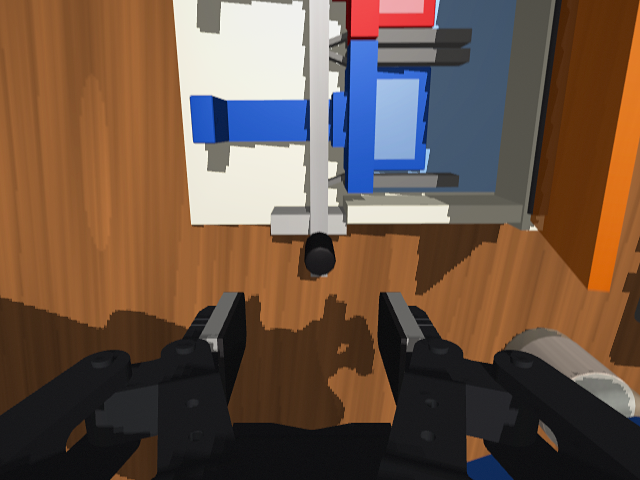

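```bash
python3 -m creep '[[110,0,4,35,0],[110,0,4,65,0],[110,0,4,76,0],[110,0,4,76,0],[255,0,4,76,0],[255,0,4,76,0],[255,0,4,76,0],[255,0,4,76,0],[255,0,4,76,0]]' 40; python3 -c "from h import *;loc()"
```

```text
t: 21.68
tool_pos: [0.5716, -0.1725, 0.0584]
tool_rot: [2.118, 2.319, -0.001]
contact_force: [-5.6, 0.8, 5.0]
opening: 0.0139
local mm [ -16.1 -148.9] z 58.4 yaw err -0.0019 F [-5.5  1.3] 5.0 open 13.9 t 21.6833
```

```bash
python3 -m creep '[[255,6,0,0,0],[255,12,0,0,0],[255,18,0,0,0],[255,24,0,0,0],[255,30,0,0,0],[255,36,0,0,0],[255,40,0,0,0],[255,42,0,0,0],[255,43,0,0,0],[255,43,0,0,0]]'; python3 -c "from h import *;loc()"
```

```text
t: 22.52
tool_pos: [0.568, -0.1335, 0.0585]
tool_rot: [2.113, 2.315, -0.01]
contact_force: [-4.4, -13.1, 1.2]
opening: 0.014
local mm [ -16.  -109.8] z 58.5 yaw err -0.0013 F [ -5.6 -12.6] 1.2 open 14.0 t 22.5167
```

```bash
python3 -m creep '[[255,-1.5,0,0,0],[110,-1.5,0,0,0],[110,-1.5,0,0,0],[110,-1.5,0,0,0],[110,-1.5,0,-20,0],[110,-1.5,0,-50,0],[110,-1.5,0,-75,0],[110,-1.5,0,-75,0]]'; python3 - <<'E'
from h import *
loc(); im=ctrl.get_image('wrist'); cv2.imwrite('pics/w6.png',im[:,:,::-1])
c=ctrl.calibration('wrist')
for y in(-.109,-.113): print(proj(c,[[*(V+Rv@[-.016,y]),.076]]))
w=V+Rv@[-.076,.080]; go(*w,.14,A)
E
```

```text
t: 23.18
tool_pos: [0.5717, -0.1316, 0.1381]
tool_rot: [2.111, 2.312, 0.007]
contact_force: [1.0, -0.7, 0.5]
opening: 0.0483
local mm [ -12.2 -108.2] z 138.1 yaw err -0.0015 F [ 0.9 -0.8] 0.5 open 48.3 t 23.1833
[[305.6273604  261.57378361]]
[[305.67418818 268.94019397]]
shift [187.7 -62.9  -5.7] turn -0.002 q6 -0.44 rows>= 5
```

View pics/w6.png

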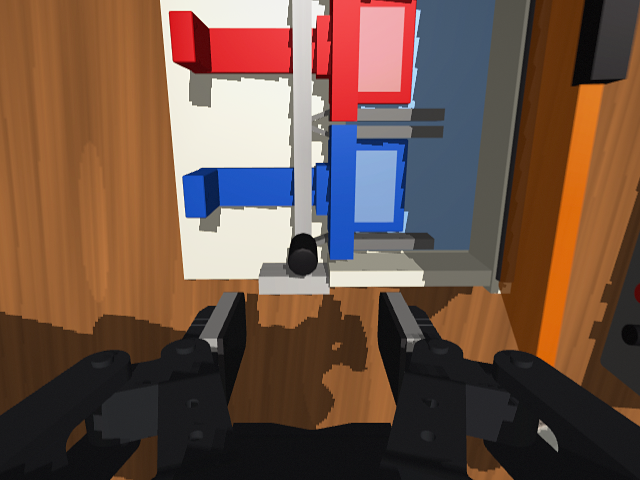

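```bash
python3 -m creep '[[110,40,-20,-3,0],[110,80,-40,-3,0],[110,120,-63,-3,0],[110,160,-63,-3,0],[110,187,-63,-3,0],[110,187,-63,-3,0],[110,187,-63,-3,0]]'; python3 - <<'E'
from h import *
loc(); q=cfit('yellow',*(V+Rv@[0,.08]),A,.006); w=V+Rv@[-.076,.079]; go(*w,.026,A)
E
```

```text
t: 23.82
tool_pos: [0.4871, 0.0516, 0.1328]
tool_rot: [-2.114, -2.323, 0.001]
contact_force: [-0.9, -0.0, -0.1]
opening: 0.0488
local mm [-79.6  82. ] z 132.8 yaw err 0.0017 F [-0.9  0.1] -0.1 open 48.8 t 23.8167
[0.5672 0.0566 0.0835] 0.525 grip [0.4915 0.0503]
shift [ -1.8   3.3 107. ] turn -0.0 q6 -0.14 rows>= 3
```

```bash
python3 -m creep '[[110,-2,3,35,0],[110,-2,3,70,0],[110,-2,3,95,0],[110,-2,3,106,0],[110,-2,3,106,0],[255,-2,3,106,0],[255,-2,3,106,0],[255,-2,3,106,0],[255,-2,3,106,0],[255,-2,3,106,0],[255,-2,3,106,0]]' 60; python3 -c "from h import *;loc()"
```

```text
t: 24.78
tool_pos: [0.4912, 0.0476, 0.03]
tool_rot: [-2.119, -2.319, 0.003]
contact_force: [-7.5, -2.1, 8.7]
opening: 0.0105
local mm [-75.9  77.7] z 30.0 yaw err -0.0017 F [-7.6 -1.4] 8.7 open 10.5 t 24.7833
```

```bash
python3 -m creep '[[255,1,-2,-4,0],[255,1,-5,-5,0],[255,1,-8,-5,0],[255,1,-9,-5,0],[255,1,-9,-5,0]]'; python3 -c "from h import *;loc()"
```

```text
t: 25.2
tool_pos: [0.4841, 0.0483, 0.0342]
tool_rot: [2.117, 2.316, 0.006]
contact_force: [3.2, 0.6, 0.6]
opening: 0.0108
local mm [-82.9  79. ] z 34.2 yaw err -0.0023 F [3.2 0.4] 0.6 open 10.8 t 25.2
```

```bash
python3 -m creep '[[255,0,-2,0,0],[255,0,-4,0,0],[255,0,-5,0,0],[255,0,-5,0,0]]'; python3 -c "from h import *;loc()"
```

```text
t: 25.53
tool_pos: [0.4803, 0.048, 0.0344]
tool_rot: [2.116, 2.315, 0.009]
contact_force: [9.4, 0.5, -2.2]
opening: 0.0109
local mm [-86.6  79. ] z 34.4 yaw err -0.0025 F [ 9.4 -0.3] -2.2 open 10.9 t 25.5333
```

```bash
python3 -m creep '[[255,0,0,0,0],[255,0,0,0,0],[255,0,0,0,0],[255,0,0,0,0],[255,0,0,0,0],[255,0,0,0,0]]';python3 -m creep '[[255,0,0,0,0],[255,0,0,0,0],[255,0,0,0,0],[255,0,0,0,0],[255,0,0,0,0],[255,0,0,0,0]]'; python3 -m creep '[[255,0,0,0,0],[255,0,0,0,0],[255,0,0,0,0],[255,0,0,0,0]]'; python3 -c "from h import *;loc()"
```

```text
t: 26.03
tool_pos: [0.4803, 0.048, 0.0343]
tool_rot: [2.116, 2.315, 0.008]
contact_force: [9.6, 1.1, -1.9]
opening: 0.011
t: 26.53
tool_pos: [0.4803, 0.048, 0.0343]
tool_rot: [2.116, 2.315, 0.008]
contact_force: [9.1, 1.6, -1.0]
opening: 0.0105
t: 26.87
tool_pos: [0.4803, 0.048, 0.0343]
tool_rot: [2.116, 2.315, 0.008]
contact_force: [9.1, 0.4, -2.8]
opening: 0.0109
local mm [-86.7  79. ] z 34.3 yaw err -0.0024 F [ 9.1 -0.5] -2.8 open 10.9 t 26.8667
```

```bash
python3 -m creep '[[255,0,4,2,0],[255,0,8,2,0],[255,0,11,2,0],[255,0,13,2,0],[255,0,13,2,0]]'; python3 -c "from h import *;loc()"
```

```text
t: 27.28
tool_pos: [0.4894, 0.049, 0.0301]
tool_rot: [-2.118, -2.318, 0.003]
contact_force: [-0.4, -1.1, -0.4]
opening: 0.0106
local mm [-77.5  79.1] z 30.1 yaw err -0.0021 F [-0.5 -1.1] -0.4 open 10.6 t 27.2833
```

```bash
python3 -m creep '[[255,0,2,0,0],[255,0,4,0,0],[255,0,5,0,0],[255,0,5,0,0]]'; python3 -c "from h import *;loc()"
```

```text
t: 27.62
tool_pos: [0.491, 0.0491, 0.03]
tool_rot: [-2.113, -2.314, 0.014]
contact_force: [-15.7, -3.3, 10.9]
opening: 0.0109
local mm [-76.   79.2] z 30.0 yaw err -0.0016 F [-15.9  -1.8] 10.9 open 10.9 t 27.6167
```

```bash
python3 -m creep '[[255,0,-3,0,0],[110,0,-3,0,0],[110,0,-3,0,0],[110,0,-3,0,0],[110,0,-3,-20,0],[110,0,-3,-60,0],[110,0,-3,-90,0],[110,0,-3,-90,0]]'; python3 - <<'E'
from h import *
loc(); w=V+Rv@[-.076,-.0800]; go(*w,.13,A)
E
```

```text
t: 28.28
tool_pos: [0.4972, 0.0492, 0.1285]
tool_rot: [2.112, 2.312, 0.014]
contact_force: [1.8, -0.8, 1.3]
opening: 0.0484
local mm [-69.8  78.6] z 128.5 yaw err -0.0019 F [ 1.7 -1. ] 1.3 open 48.4 t 28.2833
shift [-158.7   -5.9   -1.3] turn -0.002 q6 -0.14 rows>= 4
```

```bash
python3 -m creep '[[110,-40,-2,-2,0],[110,-80,-4,-2,0],[110,-120,-6,-2,0],[110,-159,-6,-2,0],[110,-159,-6,-2,0],[110,-159,-6,-2,0]]'; python3 - <<'E'
from h import *
loc(); q=cfit('blue',*(V+Rv@[0,-.08]),A,.006);print(Rv.T@(np.array(grip(q))-V)); w=V+Rv@[-.076,-.08]; go(*w,.028,A)
E
```

```text
t: 28.78
tool_pos: [0.5006, -0.1113, 0.1226]
tool_rot: [-2.123, -2.315, -0.001]
contact_force: [0.2, 0.2, -0.6]
opening: 0.0486
local mm [-81.1 -81.5] z 122.6 yaw err -0.006 F [0.2 0.2] -0.6 open 48.6 t 28.7833
[ 0.5952 -0.1027  0.1123] 0.557 grip [ 0.5197 -0.1112]
[-0.06211609 -0.08316153]
shift [ 0.1  5.2 94.4] turn -0.004 q6 -0.45 rows>= 3
```

```bash
python3 -m creep '[[110,1,3,35,-0.004],[110,1,3,70,-0.004],[110,1,3,90,-0.004],[110,1,3,95,-0.004],[110,1,3,95,-0.004],[255,1,3,95,-0.004],[255,1,3,95,-0.004],[255,1,3,95,-0.004],[255,1,3,95,-0.004],[255,1,3,95,-0.004],[255,1,3,95,-0.004]]' 60; python3 -c "from h import *;loc()"
```

```text
t: 29.75
tool_pos: [0.5052, -0.1089, 0.0301]
tool_rot: [2.112, 2.321, 0.003]
contact_force: [0.1, 1.0, 6.2]
opening: 0.0105
local mm [-76.3 -79.5] z 30.1 yaw err 0.0017 F [0.2 0.9] 6.2 open 10.5 t 29.75
```

```bash
python3 -m creep '[[255,0,-2,-3,0],[255,0,-5,-4,0],[255,0,-7,-4,0],[255,0,-9,-4,0],[255,0,-9,-4,0]]'; python3 -c "from h import *;loc()"
```

```text
t: 30.17
tool_pos: [0.4959, -0.1093, 0.0324]
tool_rot: [2.113, 2.32, 0.005]
contact_force: [7.7, 0.7, -3.9]
opening: 0.0109
local mm [-85.7 -79.1] z 32.4 yaw err 0.001 F [ 7.7 -0. ] -3.9 open 10.9 t 30.1667
```

```bash
python3 -m creep '[[255,0,-0.5,0,0],[255,0,-0.5,0,0],[255,0,-0.5,0,0],[255,0,-0.5,0,0],[255,0,-0.5,0,0],[255,0,-0.5,0,0]]';python3 -m creep '[[255,0,0,0,0],[255,0,0,0,0],[255,0,0,0,0],[255,0,0,0,0],[255,0,0,0,0],[255,0,0,0,0]]'; python3 -m creep '[[255,0,0,0,0],[255,0,0,0,0],[255,0,0,0,0],[255,0,0,0,0]]'; python3 -c "from h import *;loc()"
```

```text
t: 30.67
tool_pos: [0.4957, -0.1093, 0.0324]
tool_rot: [2.113, 2.32, 0.005]
contact_force: [8.1, 1.2, -3.3]
opening: 0.0105
t: 31.17
tool_pos: [0.4957, -0.1094, 0.0324]
tool_rot: [2.113, 2.32, 0.005]
contact_force: [7.4, 0.7, -4.6]
opening: 0.0108
t: 31.5
tool_pos: [0.4957, -0.1094, 0.0324]
tool_rot: [2.113, 2.32, 0.005]
contact_force: [7.8, 0.9, -3.6]
opening: 0.0107
local mm [-85.8 -79.1] z 32.4 yaw err 0.0012 F [7.8 0.2] -3.6 open 10.7 t 31.5
```

Held 8 N for 1.3 s. Push home again.

```bash
python3 -m creep '[[255,0,4,2,0],[255,0,8,2,0],[255,0,10,2,0],[255,0,12,2,0],[255,0,13,2,0],[255,0,13,2,0]]'; python3 -c "from h import *;loc()"
```

```text
t: 32.0
tool_pos: [0.5054, -0.1084, 0.0302]
tool_rot: [-2.112, -2.321, 0.006]
contact_force: [-7.5, -0.7, 9.2]
opening: 0.0107
local mm [-76.1 -79.1] z 30.2 yaw err 0.0023 F [-7.5 -0. ] 9.2 open 10.7 t 32.0
```

```bash
python3 -m creep '[[255,0,-1,0,0],[110,0,-1,0,0],[110,0,-1,0,0],[110,0,-1,0,0],[110,0,-1,-20,0],[110,0,-1,-60,0],[110,0,-1,-90,0],[110,0,-1,-90,0]]'; python3 - <<'E'
from h import *
loc(); w=V+Rv@[-.076,-.000]; go(*w,.13,A)
E
```

```text
t: 32.67
tool_pos: [0.5101, -0.1096, 0.1271]
tool_rot: [2.107, 2.315, 0.007]
contact_force: [1.1, -1.1, 0.8]
opening: 0.0484
local mm [-71.5 -80.7] z 127.1 yaw err 0.0021 F [ 1.  -1.2] 0.8 open 48.4 t 32.6667
shift [80.7 -4.3 -3.4] turn 0.002 q6 -0.45 rows>= 2
```

```bash
python3 -m creep '[[110,40,-3,0,0],[110,80,-4,0,0],[110,80,-4,0,0],[110,80,-4,30,0],[110,80,-4,65,0],[110,80,-4,90,0],[110,80,-4,99,0],[110,80,-4,99,0]]'; python3 -c "from h import *;loc()"; python3 -m creep '[[255,0,0,0,0],[255,0,0,0,0],[255,0,0,0,0],[255,0,0,0,0],[255,0,0,0,0],[255,0,0,0,0]]' 60; python3 -c "from h import *;loc()"
```

```text
t: 33.33
tool_pos: [0.4916, -0.0284, 0.0175]
tool_rot: [-2.111, -2.319, 0.006]
contact_force: [-0.6, 1.3, 0.6]
opening: 0.0487
local mm [-82.5   1.9] z 17.5 yaw err 0.0019 F [-0.5  1.4] 0.6 open 48.7 t 33.3333
t: 33.83
tool_pos: [0.4963, -0.0294, 0.0231]
tool_rot: [2.112, 2.321, 0.003]
contact_force: [-0.4, -0.1, 7.1]
opening: 0.011
local mm [-77.9   0.4] z 23.1 yaw err 0.0017 F [-0.4 -0.1] 7.1 open 11.0 t 33.8333
```

```bash
python3 -m creep '[[255,0,-2,-4,0],[255,0,-5,-6,0],[255,0,-7,-6,0],[255,0,-9,-6,0],[255,0,-9,-6,0]]'; python3 -c "from h import *;loc()"
```

```text
t: 34.25
tool_pos: [0.4879, -0.03, 0.028]
tool_rot: [2.111, 2.318, 0.007]
contact_force: [9.7, 0.2, -4.4]
opening: 0.0109
local mm [-86.3   0.6] z 28.0 yaw err 0.0011 F [ 9.7 -0.7] -4.4 open 10.9 t 34.25
```

```bash
python3 -m creep '[[255,0,0.5,0,0],[255,0,0.5,0,0],[255,0,0.5,0,0],[255,0,0.5,0,0],[255,0,0.5,0,0],[255,0,0.5,0,0]]';python3 -m creep '[[255,0,0,0,0],[255,0,0,0,0],[255,0,0,0,0],[255,0,0,0,0],[255,0,0,0,0],[255,0,0,0,0]]'; python3 -m creep '[[255,0,0,0,0],[255,0,0,0,0],[255,0,0,0,0],[255,0,0,0,0]]'; python3 -m creep '[[255,0,4,2,0],[255,0,8,2,0],[255,0,10,2,0],[255,0,11,2,0],[255,0,12,2,0],[255,0,12,2,0]]'; python3 -c "from h import *;loc()"
```

```text
t: 34.75
tool_pos: [0.488, -0.03, 0.0279]
tool_rot: [2.112, 2.319, 0.006]
contact_force: [6.8, -0.1, -2.5]
opening: 0.0112
t: 35.25
tool_pos: [0.488, -0.03, 0.0279]
tool_rot: [2.112, 2.319, 0.005]
contact_force: [7.8, -0.8, -2.6]
opening: 0.0111
t: 35.58
tool_pos: [0.488, -0.03, 0.0279]
tool_rot: [2.112, 2.319, 0.005]
contact_force: [7.3, -1.4, -2.7]
opening: 0.0108
t: 36.08
tool_pos: [0.4969, -0.0288, 0.024]
tool_rot: [-2.114, -2.322, 0.004]
contact_force: [-1.6, -3.3, -0.7]
opening: 0.011
local mm [-77.3   1. ] z 24.0 yaw err 0.0018 F [-1.9 -3.1] -0.7 open 11.0 t 36.0833
```

Held ~7.5 N over 1.3 s. Finish pushing red home, then release and find the lid.

```bash
python3 -m creep '[[255,0,2,0,0],[255,0,3.5,0,0],[255,-1,4,0,0],[255,-1,4,0,0]]'; python3 -c "from h import *;loc()"
```

```text
t: 36.42
tool_pos: [0.4981, -0.029, 0.0236]
tool_rot: [-2.109, -2.318, 0.01]
contact_force: [-13.2, -3.9, 7.9]
opening: 0.0109
local mm [-76.1   0.7] z 23.6 yaw err 0.0022 F [-13.5  -2.6] 7.9 open 10.9 t 36.4167
```

```bash
python3 -m creep '[[255,0,-2,0,0],[110,0,-2,0,0],[110,0,-2,0,0],[110,0,-2,0,0],[110,0,-2,-20,0],[110,0,-2,-60,0],[110,0,-2,-100,0],[110,0,-2,-140,0],[110,0,-2,-170,0]]'; python3 - <<'E'
from h import *
import pickle
loc(); cw,_=pickle.load(open('w1.pkl','rb')); ct=ctrl.calibration('top')
for th in np.arange(.8,1.6,.1):
    P=[*(V+Rv@[.104-.112*np.cos(th),0]),.049+.112*np.sin(th)]; print(round(th,2),proj(cw,[P]).round(1),proj(ct,[P]).round(1))
im=ctrl.get_image('side'); cv2.imwrite('pics/s2.png',cv2.resize(im[150:350,220:460,::-1],None,fx=3,fy=3))
E
```

```text
t: 37.17
tool_pos: [0.5012, -0.0292, 0.199]
tool_rot: [2.112, 2.321, 0.005]
contact_force: [0.4, -0.0, 0.5]
opening: 0.0488
local mm [-73.    0.2] z 199.0 yaw err 0.0023 F [ 0.4 -0. ] 0.5 open 48.8 t 37.1667
0.8 [[302.9 323.7]] [[336.6 220.7]]
0.9 [[302.9 335. ]] [[336.4 216.3]]
1.0 [[303.  346.8]] [[336.1 211.6]]
1.1 [[303.2 358.9]] [[335.8 206.7]]
1.2 [[303.3 371. ]] [[335.5 201.7]]
1.3 [[303.5 383. ]] [[335.1 196.6]]
1.4 [[303.7 394.5]] [[334.7 191.4]]
1.5 [[304.  405.5]] [[334.3 186.4]]
```

View pics/s2.png

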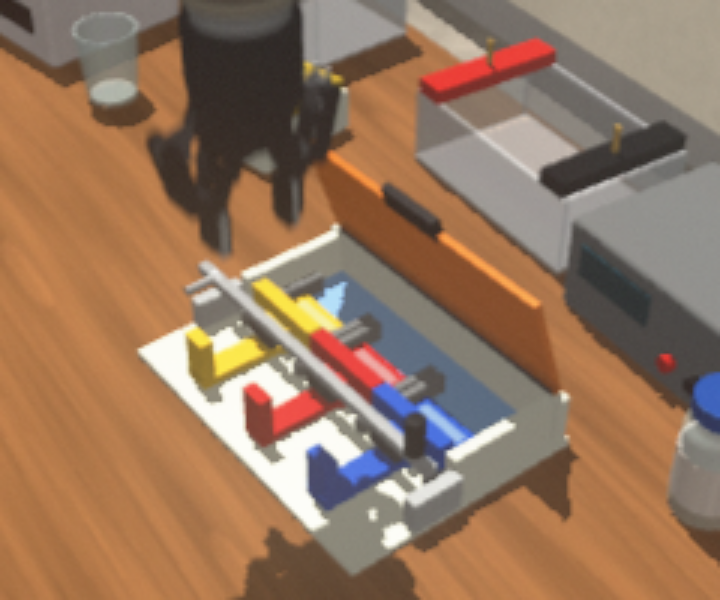

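```bash
python3 -m creep '[[255,0,20,-6,0],[255,0,60,-6,0],[255,0,100,-6,0],[255,0,140,-6,0],[255,0,180,-6,0],[255,0,205,-6,0],[255,0,205,-6,0],[255,0,205,20,0],[255,0,205,50,0],[255,0,205,72,0],[255,0,205,72,0]]'; python3 -c "from h import *;loc()"
```

```text
t: 38.13
tool_pos: [0.6997, -0.0094, 0.1155]
tool_rot: [-2.108, -2.316, 0.01]
contact_force: [-1.5, -0.1, -1.3]
opening: -0.0004
local mm [126.5   1.6] z 115.5 yaw err 0.002 F [-1.5  0. ] -1.3 open -0.4 t 38.1333
```

```bash
python3 -m creep '[[255,0,-10,-2,0],[255,0,-20,-4,0],[255,0,-30,-6,0],[255,0,-38,-6,0],[255,0,-46,-6,0],[255,0,-54,-6,0],[255,0,-62,-6,0],[255,0,-70,-6,0],[255,0,-78,-6,0],[255,0,-86,-6,0]]'; python3 -c "from h import *;loc()"
```

```text
t: 38.97
tool_pos: [0.6178, -0.0183, 0.1289]
tool_rot: [2.114, 2.323, 0.0]
contact_force: [1.7, 0.2, 0.2]
opening: 0.0001
local mm [44.1  0.4] z 128.9 yaw err 0.0018 F [1.7 0.1] 0.2 open 0.1 t 38.9667
```

```bash
python3 -m creep '[[255,0,-3,8,0],[255,0,-6,16,0],[255,0,-9,24,0],[255,0,-12,32,0],[255,0,-15,40,0],[255,0,-18,48,0],[255,0,-20,56,0],[255,0,-20,62,0],[255,0,-20,66,0],[255,0,-20,66,0]]'; python3 -c "from h import *;loc()"
```

```text
t: 39.8
tool_pos: [0.5978, -0.0199, 0.0612]
tool_rot: [-2.114, -2.322, 0.002]
contact_force: [-0.6, 0.6, -0.0]
opening: 0.0
local mm [24.1  0.5] z 61.2 yaw err 0.0017 F [-0.6  0.6] -0.0 open 0.0 t 39.8
```

```bash
python3 - <<'E'
from h import *
im=ctrl.get_image('side'); cv2.imwrite('pics/s3.png',cv2.resize(im[150:350,220:460,::-1],None,fx=3,fy=3))
E
```

```text
(no output)
```

View pics/s3.png

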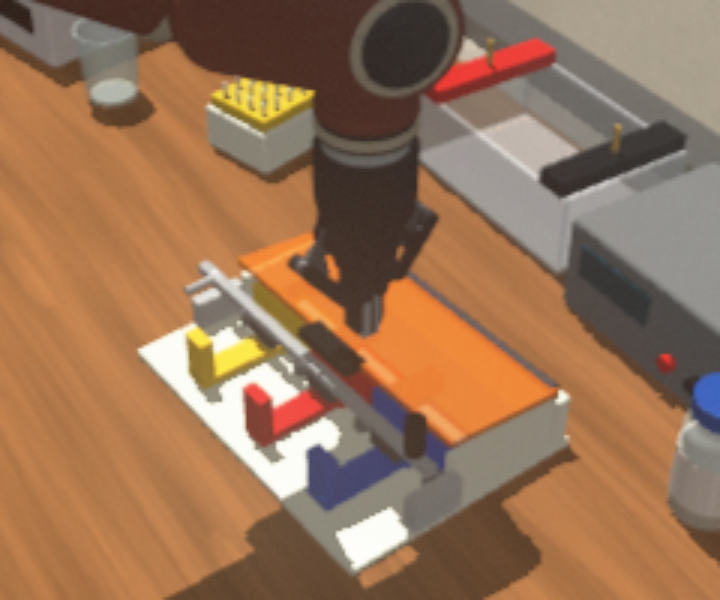

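Cover almost shut with the fingers on top of it. Press down gently until it stops.

```bash
python3 -m creep '[[255,0,0,3,0],[255,0,0,6,0],[255,0,0,9,0],[255,0,0,11,0],[255,0,0,11,0],[255,0,0,11,0]]'; python3 -c "from h import *;loc()"
```

```text
t: 40.35
tool_pos: [0.5989, -0.0201, 0.0521]
tool_rot: [2.114, 2.323, 0.001]
contact_force: [-0.8, 0.2, 0.5]
opening: 0.0002
local mm [25.1  0.2] z 52.1 yaw err 0.0018 F [-0.8  0.3] 0.5 open 0.2 t 40.35
```

```bash
python3 -m creep '[[255,0,0,2,0],[255,0,0,4,0],[255,0,0,5,0],[255,0,0,5,0]]'; python3 -c "from h import *;loc()";python3 -m creep '[[255,0,0,2,0],[255,0,0,4,0],[255,0,0,4,0],[255,0,0,4,0]]'; python3 -c "from h import *;loc()"
```

```text
t: 40.68
tool_pos: [0.5991, -0.0202, 0.0518]
tool_rot: [-2.114, -2.323, 0.002]
contact_force: [-14.6, 1.8, 27.8]
opening: 0.0002
local mm [25.4  0.2] z 51.8 yaw err 0.0022 F [-14.4   3.2] 27.8 open 0.2 t 40.6833
t: 41.02
tool_pos: [0.5993, -0.0201, 0.0516]
tool_rot: [-2.112, -2.323, 0.003]
contact_force: [-24.7, 2.6, 45.7]
opening: 0.0
local mm [25.5  0.2] z 51.6 yaw err 0.0026 F [-24.3   4.9] 45.7 open 0.0 t 41.0167
```

```bash
python3 -m creep '[[255,0,0,-8,0],[255,0,0,-30,0],[255,0,0,-70,0],[255,0,0,-110,0],[255,0,-40,-150,0],[255,0,-80,-190,0],[255,0,-120,-220,0],[255,0,-150,-240,0],[255,0,-180,-260,0],[255,0,-180,-260,0]]'; python3 - <<'E'
from h import *
loc(); im=ctrl.get_image('side'); w=ctrl.get_image('wrist')
cv2.imwrite('pics/end.png',np.vstack([cv2.resize(im[150:350,220:460],(720,600))[::1],np.zeros((0,720,3),np.uint8)])[:,:,::-1])
cv2.imwrite('pics/endw.png',w[:,:,::-1])
E
```

```text
t: 41.85
tool_pos: [0.4178, -0.037, 0.3054]
tool_rot: [2.112, 2.321, 0.002]
contact_force: [-0.2, -0.1, 0.1]
opening: 0.0
local mm [-1.568e+02  1.000e-01] z 305.4 yaw err 0.0019 F [-0.2 -0.1] 0.1 open 0.0 t 41.85
```

View pics/end.png

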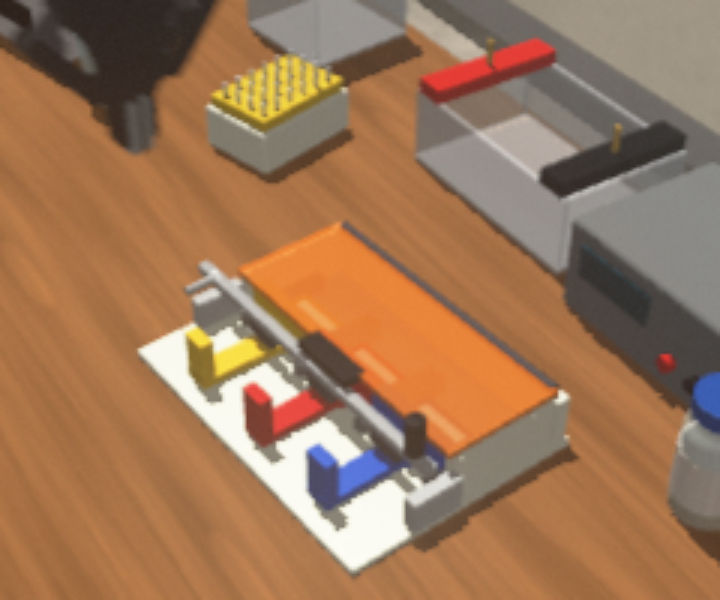

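View pics/endw.png

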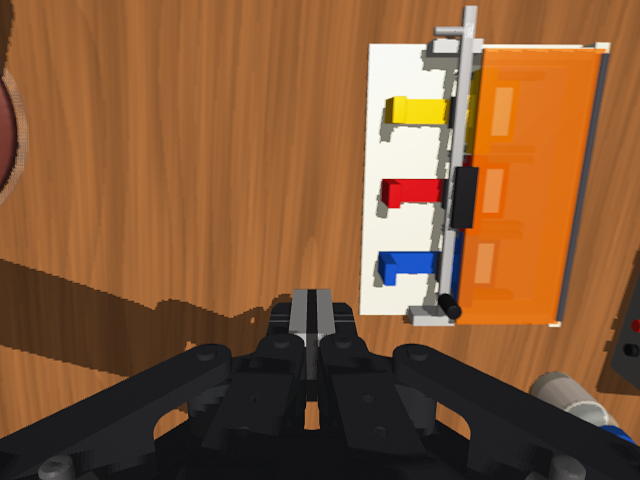

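```bash
python3 -c "
from station import ctrl
print(ctrl.finish_job())"
```

```text
the job is handed in; nothing more can be done
None
```

The job is done and handed in at about 42 s of the 210 s allowed; no verdict came back.

- **Carriers:** all three were present. Each went into its own slot until the flange met the bridge, with the grip point measured at x ≈ −76 mm, which is fully home.
- **Lock bar:** it moved about 39 mm and then stopped firmly against about 13 N, and the picture agreed that it was fully across.
- **Pull tests:** I pulled in the order yellow, blue, red. The readings were about 9 N, 8 N and 7–7.5 N (9.7 N for a moment on red), each held for at least 1.3 s with no slip. Each carrier was pushed home again afterwards (−76.0, −76.1 and −76.1 mm).
- **Cover:** it was shut last. The closing press with the fingertips peaked at about 46 N in z (about 52 N in all), more than I intended; that was on the fingertips, not the gripper's body.
- **Last pictures:** the side and wrist views showed the cover flat, the knob across, the three fins in line and the arm clear. I saw no bystander disturbed, though I did not measure their positions.

Two measurements disagreed:
- The image fit of the blue carrier in its slot was about 14 mm off. The bridge overlaps it in the picture, so I relied on the touch measurement.
- One blue outline from the network picked out the wrong thing, and I used a colour fit instead.

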